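Knock down the square bench stop with the mallet

ROBOT

A 6-joint arm with a two-finger parallel gripper is mounted at the origin on a cart in front of the work surface, level with it; the furniture and walls round the work are solid. World frame = base frame: x ahead of the robot, y to its left, z up, the work surface at z = 0. Lengths are in m, angles in rad, forces in N, time in s.
With the tool pointing down it reaches from about 0.325 to 0.75 m from the base axis. Payload 7.6 kg.
Tool frame: the origin (TCP) lies on the front face of the gripper's body, between the roots of the fingers; the fingertips stand 73 mm ahead of it and the grasp point (between the pads) lies 54 mm ahead of it (env.tcp_to_tips is the distance from the TCP to the fingertips, in m); z points along the fingers, y is the line along which they close (so a half turn about z gives the same grasp; the last joint's range is limited). The gripper opens to 85 mm and grips with 20 to 120 N. Pads are 22 mm wide; open, the fingers measure 114 mm over their backs; the gripper's body (76 mm by 85 mm) begins 54 mm behind the grasp point. The pads swing forward as they close: fully open they stand 13 mm farther back than shut.
Start: joints at [1.11, 0.052, 1.401, -0, 1.689, -0.07], TCP at [0.2, 0.485, 0.304] pointing down, gripper open.
Joint ranges: [-2.9, 2.9], [-0.91, 2.17], [0.12, 2.37], [-1.06, 4.2], [0.26, 2.73], [-2.93, 2.93]. Speed limits (rad/s): [2.57, 2.57, 3.01, 3.14, 3.14, 3.14].

INTERFACE

Orientations are given as a unit quaternion [x, y, z, w].
In Python, from cell import env, imaging gives the robot as it stands. The module is installed in compiled form; this text tells all that it offers.
- The arm moves only by the tool arm_command, never from a script. Its argument "deltas" is text: rows parted by semicolons, each of 7 numbers parted by spaces: the turn, a rotation vector about the tool's x, y, z scaled (see below), then the shift along the tool's x, y, z scaled (see below), then the closure, from -1 (fully open) to 1 (shut). A call has 1 to 20 rows; each row shifts and turns the commanded pose from where the row before left it, along the tool's axes as they then stand; what a row does not reach is not made up. The controller multiplies each number of a shift by 0.5 m and each number of a turn by 0.12 rad. A row lasts 1/8 s, in which the tool goes at most 62.5 mm and 10.7 degrees, less where a joint would pass 70% of its speed; a pose out of reach is approached as far as the arm can. A call with a number of a shift or a turn outside -1 to 1 is refused whole. A call with a gripper value outside its range is refused whole. The fingers move at their own pace and stop on an object; "grip_force" is the grip in N (left out, the last holds). Time passes only in rows, so rows that do not move let the fingers close. It gives the time, the measured TCP pose, the force, the opening and the grip force at its end, in the units of the state.
- env.get_obs(): the state, without advancing time (a new reading comes with each control period).
- imaging.read_camera(name): name is "scene" or "top" or "wrist"; returns a dict with "pixels" (480x640x3 uint8, red, green, blue), "K" (3x3 intrinsics, pixels), "dist_coeffs" ([k1, k2, p1, p2, k3] as OpenCV has them; the pictures are not rectified), "R" (3x3) and "t" (3): a world point X has camera coordinates R X + t. Camera axes: x right, y down, z forward; pixel columns grow to the right and rows downward; lengths in m; the calibration is good to about 2 mm. A picture is of the moment at which its call begins. There is no depth.
- env.hand_in(): hands the job in; it is judged then, once.
The state is a dict: "t": time; "joint_positions": joint angles; "joint_vel": joint speeds; "joint_torque": joint torques, N m; "eef_pos": TCP position; "eef_rot": TCP orientation; "contact_force": force on the tool from outside, world axes, zero at the start; "wrist_torque": the same for the moment, N m; "width": finger opening in m; "grip_force": force on a finger pad.
Only numpy, scipy, OpenCV 4.12 (cv2) and the standard library are available. Lean on these libraries where they do the work, as an engineer would, in place of code of your own. Each camera call takes 0.05 s, during which the arm holds its last target. There are 200 camera calls.

TASK

Take the wooden mallet by its handle and knock the square-headed bench stop down until its head sits fully home on the board, so that a workpiece can pass over it. Drive it with the mallet held in the gripper, not with the hand or another tool, and leave the round-headed stop standing as it is. Then lay the mallet back down on the worktop, clear of the board.

Things in the scene. Friction and masses are not known exactly. Their poses are not given: they have to be found in the camera images.
- mallet: Loose 0.5 kg beech mallet, 363 mm long, lying on a striking face, handle level. Handle along own y; bare from y = -181 to +94 mm; centreline at own x = 0, z = 52 mm, 59 mm above the worktop. Handle up to 40 mm wide (own z, level) and 28 mm thick (own x, straight down at the start). Balances near y = +108 mm: grip the bare handle firmly near the head (y about +50). Origin: mid-length, beside it.
- mallet_head (a point): Centre of the mallet's block head, which is 118 x 82 x 98 mm along the mallet's own x, y, z (axes as the mallet's; this point is at x 0, y +135, z 49 mm of it). The two striking faces look along own +x and -x, 59 mm from this point. At the start the +x face is down on the worktop and the head's top is 118 mm up.
- square_stop: Bench stop with a square dark wooden head 32 x 32 x 8 mm on a round shank, in a light wooden board (200 along this body's x, 90 wide, 36 mm high) fixed down; 55 mm from the board's middle. Origin: centre of the head's underside, 55-61 mm above the worktop at the start, 36 mm when home on the board. A friction spring holds it where left: about 7 N slides it straight down; it does not rise again.
- round_stop: The other bench stop in the same board: round dark wooden head, 34 mm diameter, 8 mm high, its origin (centre of the head's underside) also 55-61 mm above the worktop. It stands 110 mm from the square one, along that one's +x axis. Slides as easily; must stay up. Mind the two fixed clamp bars that cross overhead from front to back, 130 to 185 mm above the worktop, at world y = -0.18 and +0.47 m.
There are look-alikes about, which are no part of the job. Of the things that look like the part that bears square_stop, the smaller one is meant.

How it is judged:
On the way:
1. the square stop is driven home by the mallet while the mallet is held in the gripper (height (world z) of square_stop below 0.04 m and contact force between mallet and square_stop above 0.5 N and contact force between the fingers and mallet above 1 N).
At the end, for the whole second after the job is handed in: The square stop's head is within 4 mm of the board (its underside below 40 mm above the worktop), and the mallet lies at rest on the worktop beside the board (the centre of its head 30 to 75 mm above the worktop), released (height (world z) of square_stop below 0.04 m and height (world z) of mallet_head between 0.03 and 0.075 m and linear speed of mallet below 0.03 m/s); the robot touches nothing.
It fails at once if the round stop is pushed down by more than 6 mm (distance of round_stop from where it was at the start of the episode above 0.006 m).
It fails at once if the hand or arm presses on the square stop (contact force between any of the fingers, the arm and square_stop above 1 N).
It also fails if it takes over 51 s, if anything falls off the work surface, if the arm or the gripper's body presses on something with over 40 N, if the wrist force passes 120 N, or if a joint passes its speed limit or range.

## Working session

There is one attempt and no reset: what is moved stays moved. The work goes in short steps, Python scripts to look and compute and a tool call to move; the robot and the scene stay as the last step left them, time stands still between calls to the robot, and variables do not carry over. Pictures are saved under pics/ and viewed, at most 10 in all, crops included, and the job is handed in when it is done.

Besides the shell and the picture viewer there is one more tool, called after "Call:" as name(argument=value, ...) on one line, values as JSON. arm_command: Moves the arm, as the interface text tells. Shifts and turns lie within -1 to 1; 1 stands for 0.5 m of shift or 0.12 rad of turn. Its arguments: {"type":"object","properties":{"deltas":{"type":"string"},"grip_force":{"type":"number"}},"required":["deltas"]}

```bash
mkdir -p pics; cat > h.py <<'E'
import numpy as np, cv2
from cell import env, imaging
def snap(n,f=None):
    c=imaging.read_camera(n)
    if f: cv2.imwrite('pics/'+f,c['pixels'][:,:,::-1])
    return c
def ray(c,uv,z):
    uv=np.array(uv,float).reshape(-1,1,2)
    p=cv2.undistortPoints(uv,np.array(c['K']),np.array(c['dist_coeffs'])).reshape(-1,2)
    R=np.array(c['R']);t=np.array(c['t']);o=-R.T@t
    d=np.c_[p,np.ones(len(p))]@R
    return o+d*((z-o[2])/d[:,2])[:,None]
def proj(c,X):
    r,_=cv2.Rodrigues(np.array(c['R']))
    return cv2.projectPoints(np.array(X,float).reshape(-1,1,3),r,np.array(c['t'],float),np.array(c['K']),np.array(c['dist_coeffs']))[0].reshape(-1,2)
E
python3 - <<'E'
from h import *
for n in('top','scene'):
    c=snap(n,n+'0.png'); R=np.array(c['R']); print(n,(-R.T@c['t']).round(3),R.round(2).tolist(),np.array(c['K']).round(0).tolist())
o=env.get_obs();print({k:np.round(v,3) for k,v in o.items()})
E
```

```text
top [0.498 0.297 1.291] [[0.03, -1.0, -0.01], [-1.0, -0.03, -0.06], [0.06, 0.01, -1.0]] [[565.0, 0.0, 326.0], [0.0, 565.0, 238.0], [0.0, 0.0, 1.0]]
scene [-0.03   1.17   1.298] [[-0.81, -0.59, 0.01], [-0.46, 0.6, -0.65], [0.38, -0.53, -0.76]] [[613.0, 0.0, 318.0], [0.0, 613.0, 236.0], [0.0, 0.0, 1.0]]
{'t': np.float64(0.1), 'joint_positions': array([ 1.11 ,  0.053,  1.402,  0.   ,  1.689, -0.07 ]), 'joint_vel': array([-0.002, -0.001, -0.003, -0.001, -0.001, -0.001]), 'joint_torque': array([ 1.0000e-03, -3.8258e+01, -3.6098e+01, -0.0000e+00,  5.0000e-03,
       -0.0000e+00]), 'eef_pos': array([0.2  , 0.485, 0.303]), 'eef_rot': array([ 0.194,  0.981, -0.001, -0.   ]), 'contact_force': array([-0.211, -0.541, -0.277]), 'wrist_torque': array([0.045, 0.02 , 0.006]), 'grip_force': np.float64(0.0), 'width': np.float64(0.085)}
```

View pics/top0.png

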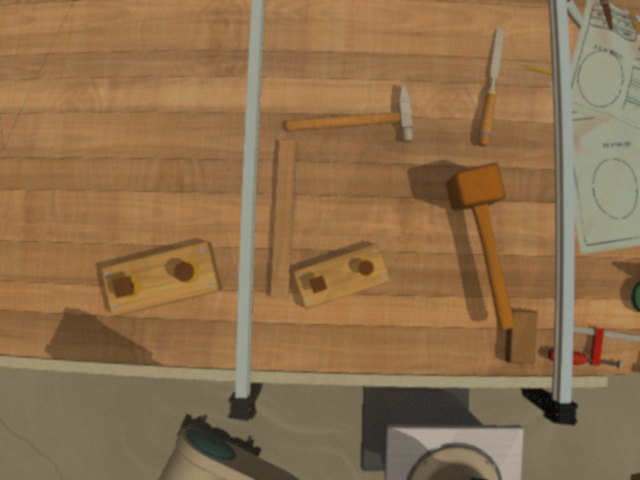

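View pics/scene0.png

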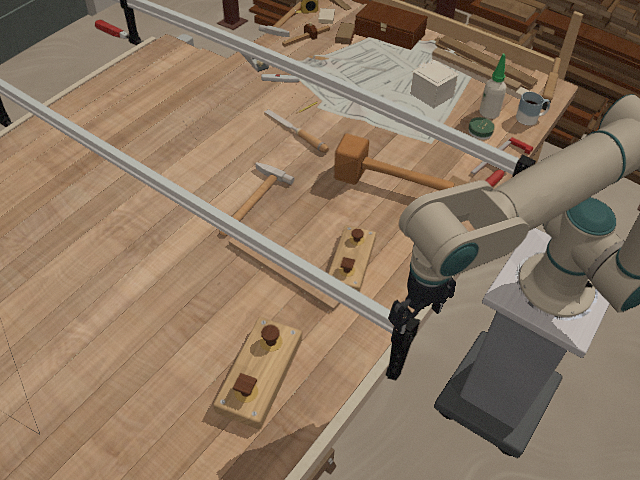

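The top view shows the smaller board (about 95 px long) at (341,275), with its square stop at (318,285) and its round stop at (366,268). The larger look-alike board is at (160,275), beyond the bar. The mallet's head is at (478,187), with its handle running to (505,328) and a small block beside the handle end. The scene view agrees with this layout.

```bash
python3 - <<'E'
from h import *
c=snap('top');im=c['pixels']; hsv=cv2.cvtColor(im,cv2.COLOR_RGB2HSV)
for n,uv in(('head',(480,182)),('handle',(490,245)),('sq',(318,284)),('rd',(366,268)),('bench',(420,260)),('block',(522,336)),('shadow',(470,270))):print(n,hsv[uv[1],uv[0]])
def blobs(m,x0,x1,y0,y1,amin):
    w=np.zeros_like(m);w[y0:y1,x0:x1]=m[y0:y1,x0:x1]
    n,l,s,ce=cv2.connectedComponentsWithStats(w)
    return [(l==i,s[i],ce[i]) for i in range(1,n) if s[i,4]>amin]
dark=((hsv[...,2]<105)&(hsv[...,0]<15)&(hsv[...,1]>120)).astype(np.uint8)
for m,s,ce in blobs(dark,290,395,235,310,60): print('dark',s,ce,ray(c,ce,.066).round(3))
mal=((hsv[...,1]>175)&(hsv[...,2]>110)).astype(np.uint8)
for m,s,ce in blobs(mal,430,540,150,350,200):
    print('mal',s,ce)
    for r in range(s[1],s[1]+s[3],8):
        k=np.flatnonzero(m[r]); print(r,k.min(),k.max(),len(k), ray(c,[(k.min()+k.max())/2,r],.073).round(3)[0])
print(ray(c,[[478,187],[507,328]],.07).round(3))
E
```

```text
head [ 15 209 139]
handle [ 16 196 148]
sq [ 13 163  94]
rd [ 12 167  93]
bench [ 15 141 152]
block [ 16 149 125]
shadow [ 14 134 103]
dark [359 261  13  13 120] [365.41666667 267.30833333] [[0.511 0.224 0.066]]
dark [310 277  16  15 135] [317.40740741 283.74074074] [[0.473 0.327 0.066]]
mal [ 458  164   47   40 1387] [481.0850757  184.15789474]
164 492 496 5 [ 0.745 -0.056  0.073]
172 462 499 38 [ 0.726 -0.025  0.073]
180 459 500 42 [ 0.709 -0.023  0.073]
188 461 502 42 [ 0.691 -0.027  0.073]
196 463 503 41 [ 0.673 -0.031  0.073]
mal [ 475  204   40  126 1486] [494.85531629 267.92059219]
204 484 487 4 [ 0.656 -0.036  0.073]
212 476 488 13 [ 0.638 -0.029  0.073]
220 478 489 12 [ 0.62  -0.032  0.073]
228 480 491 12 [ 0.603 -0.037  0.073]
236 483 493 11 [ 0.586 -0.042  0.073]
244 485 494 10 [ 0.568 -0.046  0.073]
252 487 496 10 [ 0.551 -0.05   0.073]
260 488 498 11 [ 0.534 -0.054  0.073]
268 490 501 12 [ 0.516 -0.06   0.073]
276 491 502 12 [ 0.499 -0.062  0.073]
284 493 504 12 [ 0.482 -0.067  0.073]
292 495 506 12 [ 0.464 -0.072  0.073]
300 496 508 13 [ 0.447 -0.075  0.073]
308 498 510 13 [ 0.43  -0.08   0.073]
316 500 512 13 [ 0.412 -0.085  0.073]
324 501 513 13 [ 0.395 -0.088  0.073]
[[ 0.693 -0.02   0.07 ]
 [ 0.386 -0.089  0.07 ]]
```

Call:
arm_command(deltas="0 0 0 -0.08 -0.048 0 -1;0 0 0 -0.08 -0.048 0 -1;0 0 0 -0.08 -0.048 0 -1;0 0 0 -0.08 -0.048 0 -1;0 0 0 -0.08 -0.048 0 -1;0 0 0 -0.08 -0.048 0 -1;0 0 0 -0.08 -0.048 0 -1;0 0 0 -0.08 -0.048 0 -1;0 0 0 -0.08 -0.048 0 -1;0 0 0 -0.08 -0.048 0 -1;0 0 0 -0.08 -0.048 0 -1;0 0 0 -0.08 -0.048 0 -1;0 0 0 -0.08 -0.048 0 -1;0 0 0 -0.08 -0.048 0 -1;0 0 -0.9 0 0 0 -1;0 0 -0.9 0 0 0 -1;0 0 -0.9 0 0 0 -1;0 0 -0.9 0 0 0 -1;0 0 -0.9 0 0 0 -1;0 0 -0.8 0 0 0 -1")

```text
t: 2.65
eef_pos: [0.5897, -0.0385, 0.3034]
eef_rot: [-0.124, 0.992, 0.0, -0.0]
contact_force: [-0.1, -0.8, 0.6]
width: 0.0852
grip_force: 0.0
```

```bash
python3 - <<'E'
from h import *
c=snap('wrist','w1.png');o=env.get_obs();print(o['eef_pos'],o['eef_rot'],o['joint_positions'])
im=c['pixels'];hsv=cv2.cvtColor(im,cv2.COLOR_RGB2HSV)
print(proj(c,[[.606,-.039,.059],[.69,-.016,.118],[.51,-.06,.059]]).round(0))
E
```

```text
[ 0.58968135 -0.03856128  0.30342172] [-1.25681894e-01  9.92070508e-01  1.52064835e-04 -3.81378253e-04] [-1.27820115e-01  2.40041073e-01  1.19479247e+00  1.03811789e-04
  1.70757380e+00 -1.95063264e+00]
[[316. 235.]
 [318. 349.]
 [320. 129.]]
```

View pics/w1.png

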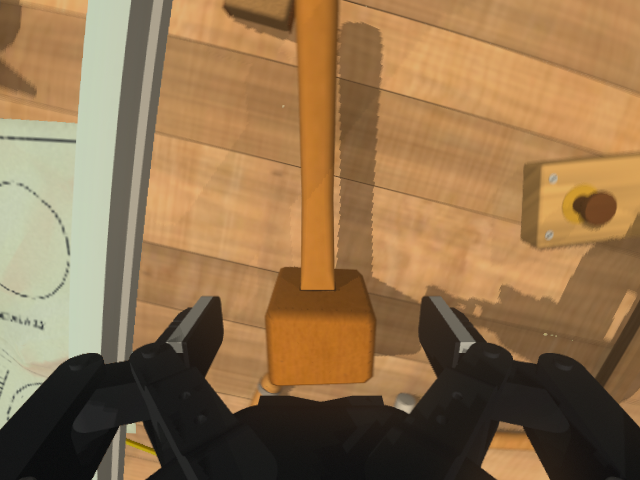

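```bash
python3 - <<'E'
from h import *
c=snap('wrist');im=c['pixels'];hsv=cv2.cvtColor(im,cv2.COLOR_RGB2HSV)
R=np.array(c['R']);print('cam',(-R.T@c['t']).round(3))
print('junction',ray(c,[[318,290]],.073).round(4))
m=(hsv[...,1]>175)&(hsv[...,2]>90)
P=[]
for r in range(60,270,20):
    k=np.flatnonzero(m[r,280:350])+280; e=ray(c,[[k.min(),r],[k.max()+1,r]],.061); P.append(e.mean(0)); print(r,k.min(),k.max(),P[-1].round(4),np.linalg.norm(e[1]-e[0]).round(4))
P=np.array(P);print('angle',np.degrees(np.polyfit(P[:,0],P[:,1],1)[0].__class__(np.arctan(np.polyfit(P[:,0],P[:,1],1)[0]))),np.polyfit(P[:,0],P[:,1],1))
o=env.get_obs();q=o['eef_rot'];from scipy.spatial.transform import Rotation as Ro;print(Ro.from_quat(q).as_matrix().round(3),o['eef_pos'])
E
```

```text
cam [ 0.521 -0.056  0.373]
junction [[ 0.6554 -0.0245  0.073 ]]
60 300 338 [ 0.4556 -0.0743  0.061 ] 0.033
80 300 337 [ 0.4711 -0.0708  0.061 ] 0.0326
100 301 336 [ 0.4868 -0.0667  0.061 ] 0.0313
120 301 335 [ 0.5031 -0.063   0.061 ] 0.0308
140 301 335 [ 0.5196 -0.0588  0.061 ] 0.0312
160 302 334 [ 0.5365 -0.0545  0.061 ] 0.0299
180 302 333 [ 0.5541 -0.0505  0.061 ] 0.0294
200 302 332 [ 0.5722 -0.0463  0.061 ] 0.029
220 302 332 [ 0.5907 -0.0416  0.061 ] 0.0294
240 301 332 [ 0.61   -0.0372  0.061 ] 0.0309
260 301 332 [ 0.6299 -0.0321  0.061 ] 0.0315
angle 13.601386338813866 [ 0.24195107 -0.18460097]
[[-0.97  -0.243 -0.001]
 [-0.243  0.97   0.   ]
 [ 0.001  0.    -1.   ]] [ 0.58969089 -0.03853562  0.30344563]
```

The close wrist view confirms the handle. It runs at 13.6°, and its junction with the head is at (0.655, -0.025), in px (318,290). I'll grip at own y of about +48.

Call:
arm_command(deltas="0 0 0 -0.02 -0.0035 0 -1;0 0 0 -0.02 -0.0035 0 -1;0 0 0 0 0 0.05 -1;0 0 0 0 0 0.05 -1;0 0 0 0 0 0.05 -1;0 0 0 0 0 0.05 -1;0 0 0 0 0 0.05 -1;0 0 0 0 0 0.05 -1;0 0 0 0 0 0.04 -1;0 0 0 0 0 0.03 -1;0 0 0 0 0 0 -1;0 0 0 0 0 0 1;0 0 0 0 0 0 1;0 0 0 0 0 0 1;0 0 0 0 0 0 1;0 0 0 0 0 0 1;0 0 0 0 0 0 1;0 0 0 0 0 0 1", grip_force=120)

```text
t: 5.0
eef_pos: [0.6103, -0.0371, 0.1202]
eef_rot: [-0.122, 0.992, -0.0, 0.001]
contact_force: [-4.2, 0.9, 6.7]
width: 0.0361
grip_force: 119.8
```

Call:
arm_command(deltas="0 0 0 0 0 -0.02 1;0 0 0 0 0 -0.03 1;0 0 0 0 0 -0.03 1;0 0 0 0 0 -0.04 1;0 0 0 0 0 -0.04 1;0 0 0 0 0 -0.04 1;0 0 0 0 0 -0.04 1;0 0 0 0 0 0 1;0 0 0 0 0 0 1")

```text
t: 6.12
eef_pos: [0.6098, -0.0371, 0.2382]
eef_rot: [-0.122, 0.992, 0.0, -0.001]
contact_force: [-0.1, -0.3, -5.6]
width: 0.036
grip_force: 120.6
```

```bash
python3 - <<'E'
from h import *
c=snap('wrist','w2.png')
o=env.get_obs();print({k:np.round(o[k],3) for k in('eef_pos','eef_rot','contact_force','width','joint_positions','wrist_torque')})
E
```

```text
{'eef_pos': array([ 0.61 , -0.037,  0.238]), 'eef_rot': array([-0.122,  0.992,  0.   , -0.001]), 'contact_force': array([-0.637,  0.277, -6.243]), 'width': np.float64(0.036), 'joint_positions': array([-0.121,  0.322,  1.228,  0.   ,  1.594, -1.937]), 'wrist_torque': array([-0.111,  0.329,  0.042])}
```

View pics/w2.png

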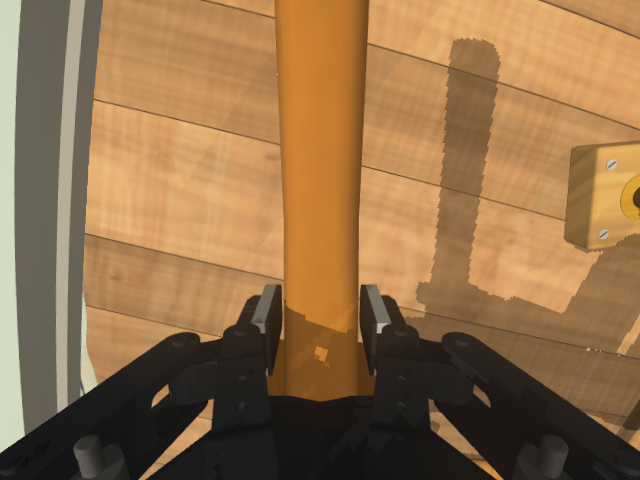

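The mallet is held straight: the handle is centred at columns 285–358 between the pads, and the wrist carries about 5 N. Next I'll carry it over to the square stop.

Call:
arm_command(deltas="0 0 0 0.01 0.026 0 1;0 0 0 0.0189 0.055 0 1;0 0 0 0.0189 0.055 0 1;0 0 0 0.0189 0.055 0 1;0 0 0 0.0189 0.055 0 1;0 0 0 0.0189 0.055 0 1;0 0 0 0.0189 0.055 0 1;0 0 0 0.0189 0.055 0 1;0 0 0 0.0189 0.055 0 1;0 0 0 0.0189 0.055 0 1;0 0 0 0.0189 0.055 0 1;0 0 0 0.0189 0.055 0 1;0 0 0 0.0189 0.055 0 1;0 0 0 0.0189 0.055 0 1;0 0 0 0.01 0.033 0 1;0 0 0 0 0 0 1;0 0 0 0 0 0 1")

```text
t: 8.3
eef_pos: [0.3874, 0.3057, 0.2388]
eef_rot: [-0.122, 0.993, -0.0, -0.0]
contact_force: [0.4, 0.1, -5.6]
width: 0.0363
grip_force: 120.9
```

```bash
python3 - <<'E'
from h import *
c=snap('scene'); p=proj(c,[[.473,.327,.06]])[0].astype(int);print(p)
x,y=max(p[0]-130,0),max(p[1]-130,0)
cv2.imwrite('pics/s2.png',cv2.resize(c['pixels'][y:y+240,x:x+300,::-1],None,fx=2,fy=2)); print(x,y)
o=env.get_obs();print({k:np.round(o[k],3) for k in('eef_pos','eef_rot','contact_force','width','joint_positions')})
E
```

```text
[346 263]
216 133
{'eef_pos': array([0.388, 0.306, 0.239]), 'eef_rot': array([-0.122,  0.993, -0.   ,  0.   ]), 'contact_force': array([-0.532,  0.034, -5.956]), 'width': np.float64(0.036), 'joint_positions': array([ 0.593, -0.008,  1.591, -0.   ,  1.558, -1.222])}
```

View pics/s2.png

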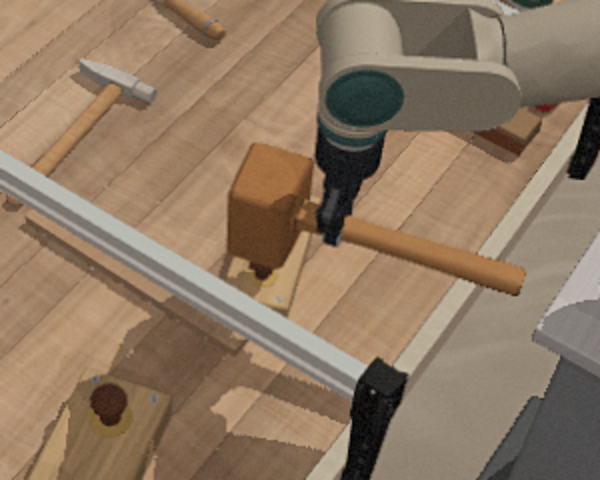

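The crop shows the mallet head over the square stop, whose dark head peeks out under it near (262,272). The handle points towards the robot and clears the round stop, which is hidden behind the head. Now I'll lower.

Call:
arm_command(deltas="0 0 0 0 0 0.03 1;0 0 0 0 0 0.03 1;0 0 0 0 0 0.03 1;0 0 0 0 0 0.01 1;0 0 0 0 0 0.01 1;0 0 0 0 0 0.01 1;0 0 0 0 0 0.008 1;0 0 0 0 0 0.008 1;0 0 0 0 0 0 1")

```text
t: 9.48
eef_pos: [0.3875, 0.3062, 0.1707]
eef_rot: [-0.122, 0.992, 0.0, 0.001]
contact_force: [1.1, 0.1, -3.6]
width: 0.0362
grip_force: 121.4
```

Call:
arm_command(deltas="0 0 0 0 0 0.004 1;0 0 0 0 0 0.004 1;0 0 0 0 0 0.004 1")

```text
t: 9.85
eef_pos: [0.3874, 0.3062, 0.165]
eef_rot: [-0.122, 0.992, 0.0, 0.0]
contact_force: [-1.0, -0.7, 0.8]
width: 0.0361
grip_force: 121.8
```

Call:
arm_command(deltas="0 0 0 0 0 0.004 1;0 0 0 0 0 0.004 1")

```text
t: 10.1
eef_pos: [0.3867, 0.3062, 0.1629]
eef_rot: [-0.122, 0.992, 0.0, -0.001]
contact_force: [-16.8, -8.2, 23.6]
width: 0.0362
grip_force: 125.0
```

Call:
arm_command(deltas="0 0 0 0 0 -0.01 1;0 0 0 0 0 -0.02 1;0 0 0 0 0 -0.03 1;0 0 0 0 0 -0.03 1;0 0 0 0 0 -0.03 1;0 0 0 0 0 -0.036 1;0 0 0 -0.01 -0.026 0 1;0 0 0 -0.0189 -0.055 0 1;0 0 0 -0.0189 -0.055 0 1;0 0 0 -0.0189 -0.055 0 1;0 0 0 -0.0189 -0.055 0 1;0 0 0 -0.0189 -0.055 0 1;0 0 0 -0.0189 -0.055 0 1;0 0 0 -0.0189 -0.055 0 1;0 0 0 -0.0189 -0.055 0 1;0 0 0 -0.01 -0.033 0 1;0 0 0 0 0 0 1")

```text
t: 12.22
eef_pos: [0.531, 0.0837, 0.2383]
eef_rot: [-0.121, 0.993, -0.0, -0.001]
contact_force: [-0.4, -0.3, -4.7]
width: 0.0362
grip_force: 121.1
```

```bash
python3 - <<'E'
from h import *
c=snap('scene'); t=snap('top')
for cc in(c,t):
    print([proj(cc,[[.473,.327,z],[.511,.224,z]]).round(0).tolist() for z in(.044,.066)])
x,y=270,200
a=cv2.resize(c['pixels'][y:y+120,x:x+150,::-1],None,fx=4,fy=4); b=cv2.resize(t['pixels'][230:310,285:400,::-1],None,fx=1.7,fy=1.7)
cv2.imwrite('pics/s3.png',a)
hsv=cv2.cvtColor(t['pixels'],cv2.COLOR_RGB2HSV)
d=((hsv[...,2]<105)&(hsv[...,0]<15)&(hsv[...,1]>120)).astype(np.uint8);d[:235]=0;d[310:]=0;d[:,:290]=0;d[:,395:]=0
n,l,s,ce=cv2.connectedComponentsWithStats(d)
for i in range(1,n):
    if s[i,4]>60:print(s[i],ce[i],ray(t,ce[i],.044).round(3),ray(t,ce[i],.066).round(3))
E
```

```text
[[[347.0, 268.0], [357.0, 237.0]], [[347.0, 262.0], [357.0, 231.0]]]
[[[318.0, 284.0], [365.0, 268.0]], [[317.0, 284.0], [365.0, 267.0]]]
[359 262  13  12 119] [365.48739496 267.48739496] [[0.511 0.223 0.044]] [[0.511 0.224 0.066]]
[311 277  15  15 127] [317.77165354 284.1496063 ] [[0.472 0.327 0.044]] [[0.472 0.326 0.066]]
```

View pics/s3.png

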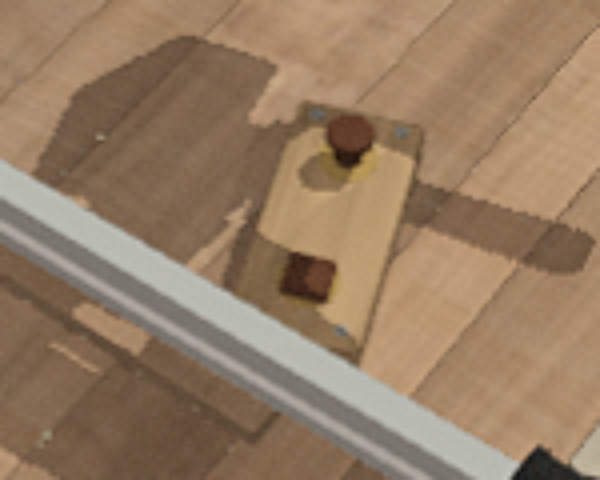

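The square head now sits flat on the board at crop (308,277). That is scene px (347,269), matching 44 mm for its top, and no shank shows. The round stop still stands on its shank at crop (350,140). Next I'll lay the mallet down.

Call:
arm_command(deltas="0 0 0 -0.0189 -0.055 0 1;0 0 0 -0.0189 -0.055 0 1;0 0 0 -0.0189 -0.055 0 1;0 0 0 -0.0189 -0.055 0 1;0 0 0 0 0 0 1;0 0 0 0 0 0.05 1;0 0 0 0 0 0.05 1;0 0 0 0 0 0.05 1;0 0 0 0 0 0.04 1;0 0 0 0 0 0.02 1;0 0 0 0 0 0.01 1;0 0 0 0 0 0.008 1;0 0 0 0 0 0 1")

```text
t: 13.95
eef_pos: [0.5943, -0.0127, 0.1252]
eef_rot: [-0.122, 0.992, -0.0, 0.0]
contact_force: [-0.6, -0.7, -5.4]
width: 0.0359
grip_force: 121.5
```

Call:
arm_command(deltas="0 0 0 0 0 0.004 1;0 0 0 0 0 0.004 1;0 0 0 0 0 0 1")

```text
t: 14.32
eef_pos: [0.5944, -0.0127, 0.1211]
eef_rot: [-0.122, 0.992, -0.0, 0.0]
contact_force: [-0.6, -0.3, -4.6]
width: 0.0362
grip_force: 121.7
```

Call:
arm_command(deltas="0 0 0 0 0 0.002 1;0 0 0 0 0 0.002 1;0 0 0 0 0 0 1")

```text
t: 14.7
eef_pos: [0.5944, -0.0128, 0.1205]
eef_rot: [-0.122, 0.992, -0.0, 0.0]
contact_force: [-6.5, -0.9, 4.4]
width: 0.036
grip_force: 122.8
```

Call:
arm_command(deltas="0 0 0 0 0 -0.001 0.3;0 0 0 0 0 0 -0.3;0 0 0 0 0 0 -1;0 0 0 0 0 0 -1;0 0 0 0 0 0 -1;0 0 0 0 0 0 -1;0 0 0 0 0 0 -1;0 0 0 0 0 0 -1;0 0 0 0 0 -0.02 -1;0 0 0 0 0 -0.04 -1;0 0 0 0 0 -0.06 -1;0 0 0 0 0 -0.08 -1;0 0 0 0 0 -0.08 -1;0 0 0 0 0 -0.08 -1;0 0 0 0 0 -0.04 -1;0 0 0 0 0 0 -1;0 0 0 0 0 0 -1;0 0 0 0 0 0 -1")

```text
t: 16.95
eef_pos: [0.5939, -0.0127, 0.318]
eef_rot: [-0.122, 0.992, 0.0, -0.001]
contact_force: [-0.1, -0.9, 0.4]
width: 0.0853
grip_force: 0.0
```

```bash
python3 - <<'E'
from h import *
c=snap('scene','s4.png')
o=env.get_obs();print({k:np.round(o[k],3) for k in('eef_pos','contact_force','width','grip_force','joint_vel')})
E
```

```text
{'eef_pos': array([ 0.594, -0.013,  0.318]), 'contact_force': array([-0.056,  0.431,  0.271]), 'width': np.float64(0.085), 'grip_force': np.float64(0.0), 'joint_vel': array([ 0.001, -0.002, -0.005, -0.001, -0.   ,  0.   ])}
```

View pics/s4.png

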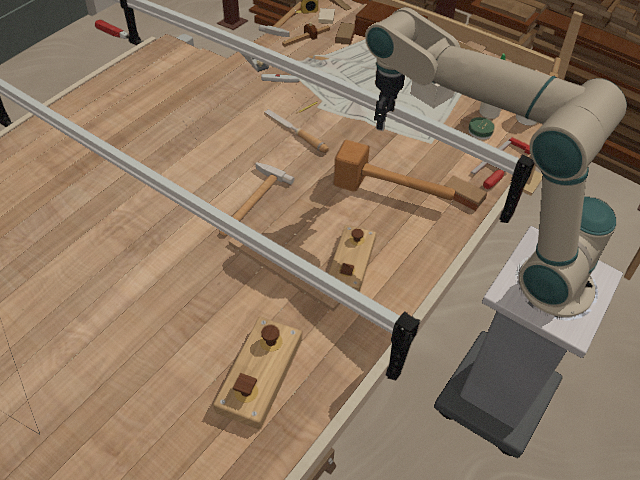

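The mallet lies on the worktop with its head at (350,165), clear of the board. The square stop is down at (347,269), the round stop is up at (358,233), and the arm is clear of everything.

```bash
python3 -c "
from cell import env
print(env.hand_in())"
```

```text
the job is handed in; nothing more can be done
None
```

I handed the job in at about 17 s: the mallet, held in the gripper, drove the square stop home; the round stop still stands, and the mallet lies released on the worktop clear of the board (the hand-in returned no verdict).

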